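# Complete the candle carrier and hold it up level

## Task

Gently set the loose candle pot down into the empty seat of the wooden carrier while the carrier stands on its plinth, and let go of it. Then take the carrier by the grip bar of its handle, lift it about 10 cm clear of the plinth with both candles in their seats, and finish while still holding it there, level and steady: do not put it down or let go. Do not drop or tip anything, and leave the bowl, the stopper and the vase alone.

Things in the scene. Friction and masses are not known exactly. Their poses are not given: they have to be found in the camera images.
- plinth: Fixed low block of dark stone, 160 x 100 mm and 30 mm high, standing on the bench. Origin: centre of its underside; x along its 160 mm length, z up.
- carrier: Loose dark-wood carrier standing centred on the plinth, 0.32 kg: board 220 mm long (x), 90 mm wide (y), 16 mm thick, overhanging the plinth at both ends; a round seat near each end and, in the middle, a handle: brass post 12 mm across with a wooden grip bar on top. Origin: centre of the board's underside; z up. Any yaw, so the empty seat may lie in any direction.
- handle (a point): Centre of the carrier's grip bar, 112.5 mm above the board's underside; axes of the carrier. The bar is 64 mm long along y, 16 mm thick along x, 35 mm high (95 to 130 mm above the underside): take it from above, fingers closing along x. Tops of seated candles are 65 mm above the underside.
- seat_empty (a point): Centre of the floor of the empty seat: a round recess 56 mm across and 6 mm deep with a cork-lined floor, 75 mm from the carrier's middle towards its -x end; floor 10 mm above the board's underside. Axes of the carrier.
- seat_full (a point): Centre of the floor of the other seat, same recess, 75 mm towards the carrier's +x end; a candle stands in it from the start.
- candle_seated: Candle pot already standing in seat_full: marble cylinder 48 mm across and 55 mm high, with a flat wax top and a tiny wick, about 0.15 kg. Origin: centre of its underside; z up.
- candle_loose: The loose candle pot, standing on the bench, same shape: marble cylinder 48 mm across and 55 mm high, flat wax top and tiny wick, about 0.15 kg. Origin: centre of its underside; z up.
- bowl: Bystander: small open alabaster bowl, 72 mm across the rim and 42 mm high, on the bench. Origin: centre of its underside.
- stopper: Bystander: cream stone jar stopper with a knob, 60 mm across the foot and 68 mm high, on the bench. Origin: centre of its underside. The bowl, the stopper and the loose candle change places between starts.
- vase: Bystander: brown onyx vase, 84 mm across the top and 150 mm high, on the bench. Origin: centre of its underside.
Things that resemble listed ones, but are neither listed nor needed, are in the scene too. Of the things shaped like the carrier, the wood one is meant.

How it is judged (in metres and radians):
On the way, in this order (a step that is already met when the one before it is completed fails the run):
1. the loose candle stands in the empty seat, let go and at rest, with the other candle still seated and the carrier standing on the plinth (horizontal distance between candle_loose and seat_empty below 0.0075 m and z of candle_loose in the frame of seat_empty between -0.003 and 0.003 m and angle between the z axis of each of candle_loose, candle_seated and the z axis of carrier, either way round below 0.09 rad and horizontal distance between candle_seated and seat_full below 0.0075 m and z of candle_seated in the frame of seat_full between -0.003 and 0.003 m and contact force between the fingers and candle_loose below 0.1 N and linear speed of candle_loose below 0.03 m/s and contact force between carrier and plinth above 0.5 N), for 0.2 s.
2. the carrier is lifted by the fingers, level, at least 30 mm clear of the plinth, with both candles in their seats (horizontal distance between candle_loose and seat_empty below 0.0075 m and z of candle_loose in the frame of seat_empty between -0.003 and 0.003 m and angle between the z axis of each of candle_loose, candle_seated and the z axis of carrier, either way round below 0.09 rad and horizontal distance between candle_seated and seat_full below 0.0075 m and z of candle_seated in the frame of seat_full between -0.003 and 0.003 m and z of carrier in the frame of plinth above 0.06 m and angle between carrier's own z axis and vertical below 0.13 rad and contact force between the fingers and carrier above 2 N), for 0.2 s.
At the end, for the whole second after the job is handed in: Fingers hold the carrier, underside 60 mm or more above the plinth top, tilt under 0.09 rad, under 20 mm/s and 0.15 rad/s, touching no plinth or bystander; both candles in their seats (7.5 mm sideways, 3 mm in height, 0.09 rad), untouched by the fingers, for the last second (horizontal distance between candle_loose and seat_empty below 0.0075 m and z of candle_loose in the frame of seat_empty between -0.003 and 0.003 m and angle between the z axis of each of candle_loose, candle_seated and the z axis of carrier, either way round below 0.09 rad and horizontal distance between candle_seated and seat_full below 0.0075 m and z of candle_seated in the frame of seat_full between -0.003 and 0.003 m and z of carrier in the frame of plinth above 0.09 m and angle between carrier's own z axis and vertical below 0.09 rad and contact force between the fingers and carrier above 2 N and contact force between carrier and plinth below 0.1 N and contact force between carrier and bowl below 0.1 N and contact force between carrier and stopper below 0.1 N and contact force between carrier and vase below 0.1 N and contact force between the fingers and candle_loose below 0.1 N and contact force between the fingers and candle_seated below 0.1 N and linear speed of carrier below 0.02 m/s and angular speed of carrier below 0.15 rad/s); the arm keeps its last pose, push and grip.
It fails at once if the bowl, stopper or vase is moved more than 20 mm or tipped (distance of any of bowl, stopper, vase from where it was at the start of the episode above 0.02 m or angle between any of bowl, stopper, vase's own z axis and vertical above 0.3 rad).
It fails at once if a candle or the carrier is dropped (moves faster than 0.5 m/s with the fingers on neither it nor the carrier) (contact force between the fingers and carrier below 0.05 N and ((contact force between the fingers and candle_loose below 0.05 N and linear speed of candle_loose above 0.5 m/s) or (contact force between the fingers and candle_seated below 0.05 N and linear speed of candle_seated above 0.5 m/s) or (contact force between the fingers and carrier below 0.05 N and linear speed of carrier above 0.5 m/s))).
It fails at once if a candle or the carrier is tipped by more than 0.4 rad (angle between any of candle_loose, candle_seated, carrier's own z axis and vertical above 0.4 rad).
It fails at once if the loose candle is pressed hard into the carrier (over 40 N) (contact force between candle_loose and carrier above 40 N).
It also fails if it takes over 58 s, if anything falls off the work surface, if the arm or the gripper's body presses on something with over 40 N, if the wrist force passes 120 N, or if a joint passes its speed limit or range.

## Robot

A 6-joint arm with a two-finger parallel gripper is mounted at the origin on the work surface. World frame = base frame: x ahead of the robot, y to its left, z up, the work surface at z = 0. Lengths are in mm, angles in rad, forces in N, time in s.
With the tool pointing down it reaches from about 350 to 875 mm from the base axis. Payload 4.2 kg.
Tool frame: the origin (TCP) lies midway between the tips of the shut fingers; the grasp point (between the pads) lies 19 mm behind it (arm.grasp_offset is the distance from the TCP to the grasp point, in mm); z points along the fingers, y is the line along which they close (so a half turn about z gives the same grasp; the last joint's range is limited). The gripper opens to 85 mm and grips with 20 to 120 N. Pads are 22 mm wide; open, the fingers measure 114 mm over their backs; the gripper's body (76 mm by 85 mm) begins 54 mm behind the grasp point. The pads swing forward as they close: fully open they stand 13 mm farther back than shut.
Start: joints at [1.508, 0.385, 0.008, 0, -1.194, -0.259], TCP at [197.639, 592.906, 231.312] pointing down, gripper open.
Joint ranges: [-3.14, 3.14], [-1.21, 2.06], [-1.07, 1.41], [-3.16, 2.05], [-2.99, -0.16], [-3.1, 3.1]. Speed limits (rad/s): [2.79, 2.79, 3.14, 3.14, 3.14, 3.14].

## Interface

Orientations are given as a unit quaternion [x, y, z, w].
In Python, from bench import arm gives the robot as it stands. The module is installed in compiled form; this text tells all that it offers.
- The arm moves only by the tool servo_tool, never from a script. Its argument "increments" is a list of rows, each a list of 7 numbers: the opening, from 0 (shut) to 1 (fully open), then the shift along the tool's x, y, z in m, then the turn, a rotation vector about the tool's x, y, z in degrees. In form: [[grip, x, y, z, ax, ay, az], ...]. A call has 1 to 12 rows; each row is the pose to reach, as a shift and turn from the pose commanded when the call began, along the tool's axes at that moment; what a row does not reach only later rows make up. A row lasts 1/8 s, in which the tool goes at most 62.5 mm and 10.7 degrees, less where a joint would pass 70% of its speed; a pose out of reach is approached as far as the arm can. A call with a gripper value outside its range is refused whole. The fingers move at their own pace and stop on an object; the grip force is fixed at half the most. Time passes only in rows, so rows that repeat a pose let the fingers close. It gives the time, the measured TCP pose, the force, the opening and the grip force at its end, in the units of the state.
- arm.read_state(): the state, without advancing time (a new reading comes with each control period).
- arm.get_image(name): name is "scene" or "top" or "wrist"; returns a dict with "color" (384x512x3 uint8, red, green, blue), "fx", "fy", "cx", "cy" (pixels), "rvec" (rotation vector, rad) and "tvec" (3), from world to camera coordinates, as OpenCV has them; the wrist camera has in their place "hand_eye" (4x4, takes a point from camera to tool coordinates, whose origin is the TCP and whose axes are the flange's). Camera axes: x right, y down, z forward; pixel columns grow to the right and rows downward; lengths in mm; the calibration is good to about 2 mm. The wrist camera is an equidistant fisheye: a pixel r from the principal point sees the ray r / f radians off the axis. A picture is of the moment at which its call begins: read the wrist's pose just before it. There is no depth.
- arm.job_done(): hands the job in; it is judged then, once.
Trained networks look in the newest picture that a camera, given by its name, has taken for a name from the list of things; names that differ only in an ending like _2 or _b are one class to them, and where a whole thing is asked for, a point or a joint stands for the part that bears it (a point fixed in the world has none). Each returns a list of dicts, best first, with "p" (0 to 1); they miss things now and then, are a little off and sometimes report something else, mostly with a low value. They report only what shows in the picture. A call takes as long as a camera call. They do not tell look-alikes from the thing itself.
- arm.look_for(camera, thing): "box" ([centre column, centre row, width, height] in pixels, round what is visible of it).
- arm.spot_point(camera, thing): "centre" ([column, row] in pixels: a listed point, or the origin of a listed thing).
The state is a dict: "clock": time; "joints": joint angles; "joint_vel": joint speeds; "joint_efforts": joint torques, N m; "position": TCP position; "ee_rot": TCP orientation; "contact_force": force on the tool from outside, world axes, zero at the start; "wrist_torque": the same for the moment, N m; "gripper_width": finger opening in mm; "grasp_force": force on a finger pad.
Only numpy, scipy, OpenCV 4.12 (cv2) and the standard library are available. Lean on these libraries where they do the work, as an engineer would, in place of code of your own. Each camera call takes 0.05 s, during which the arm holds its last target. There are 200 camera calls.

## Working session

There is one attempt and no reset: what is moved stays moved. The work goes in short steps, Python scripts to look and compute and a tool call to move; the robot and the scene stay as the last step left them, time stands still between calls to the robot, and variables do not carry over. Pictures are saved under pics/ and viewed, at most 10 in all, crops included, and the job is handed in when it is done.

Besides the shell and the picture viewer there is one more tool, called after ">>>" as a command line: name --pt "numbers of a row" for each row, then --argument value for the rest. servo_tool: Moves the arm, as the interface text tells. Its arguments: {"type":"object","properties":{"increments":{"type":"array","items":{"type":"array","items":{"type":"number"}}}},"required":["increments"]}

```bash
mkdir -p pics; cat > h.py <<'E'
import numpy as np, cv2
from bench import arm
from scipy.spatial.transform import Rotation as R
def cam(n):
    im=arm.get_image(n); return im
def save(im,f,crop=None,size=None):
    a=im["color"][:,:,::-1]
    if crop: a=a[crop[1]:crop[3],crop[0]:crop[2]]
    if size: a=cv2.resize(a,size,interpolation=cv2.INTER_CUBIC)
    cv2.imwrite(f,a)
def toplane(im,px,z,st=None):
    u,v=px
    if "hand_eye" in im:
        x=np.array([(u-im["cx"])/im["fx"],(v-im["cy"])/im["fy"]]);t=np.linalg.norm(x)
        d=np.r_[np.sin(t)*x/max(t,1e-9),np.cos(t)]
        H=np.array(im["hand_eye"]);Rt=R.from_quat(st["ee_rot"]).as_matrix()
        o=Rt@H[:3,3]+np.array(st["position"]);d=Rt@H[:3,:3]@d
    else:
        Rm=cv2.Rodrigues(np.array(im["rvec"],float))[0];t=np.array(im["tvec"],float).ravel()
        o=-Rm.T@t;d=Rm.T@np.array([(u-im["cx"])/im["fx"],(v-im["cy"])/im["fy"],1])
    return o+d*(z-o[2])/d[2]
E
python3 - <<'E'
from h import *
ims={n:cam(n) for n in("top","scene")}
a=np.hstack([ims[n]["color"][:,:,::-1] for n in ims])
for n in ims: save(ims[n],f"pics/{n}.png",size=(800,600))
for n in ims:
  for th,z in(("handle",142),("seat_empty",40),("seat_full",40),("candle_seated",40),("candle_loose",0),("carrier",30),("plinth",0),("bowl",0),("stopper",0),("vase",0)):
    for d in arm.spot_point(n,th)[:4]:
      if d["p"]>.2: print(n,th,np.round(d["p"],2),np.round(d["centre"]),np.round(toplane(ims[n],d["centre"],z)))
E
```

```text
top handle 0.85 [218. 191.] [542. 150. 142.]
top handle 0.59 [167. 273.] [313. 286. 142.]
top seat_empty 0.95 [264. 110.] [810.  22.  40.]
top seat_empty 0.94 [159. 289.] [262. 327.  40.]
top seat_empty 0.58 [217. 169.] [622. 162.  40.]
top seat_full 0.96 [223. 215.] [484. 141.  40.]
top seat_full 0.96 [292. 141.] [712. -66.  40.]
top seat_full 0.58 [196. 260.] [348. 221.  40.]
top candle_seated 0.46 [226. 215.] [483. 132.  40.]
top candle_loose 0.6 [328. 170.] [ 632. -181.    0.]
top carrier 0.97 [174. 275.] [303. 284.  30.]
top carrier 0.88 [279. 128.] [757. -26.  30.]
top carrier 0.83 [223. 194.] [548. 145.  30.]
top bowl 0.57 [388. 187.] [ 578. -367.    0.]
top stopper 0.5 [348. 220.] [ 473. -243.    0.]
top vase 0.63 [126. 212.] [494. 446.   0.]
scene handle 0.87 [370. 198.] [332. 291. 142.]
scene handle 0.85 [190. 210.] [784.  -0. 142.]
scene handle 0.57 [284. 201.] [542. 139. 142.]
scene seat_empty 0.85 [389. 230.] [300. 359.  40.]
scene seat_empty 0.8 [267. 242.] [627. 161.  40.]
scene seat_empty 0.79 [186. 253.] [839.  49.  40.]
scene seat_full 0.93 [340. 220.] [383. 234.  40.]
scene seat_full 0.81 [296. 216.] [481. 131.  40.]
scene seat_full 0.58 [201. 218.] [723. -54.  40.]
scene candle_seated 0.7 [296. 218.] [486. 140.  40.]
scene carrier 0.74 [365. 224.] [327. 291.  30.]
scene carrier 0.64 [192. 238.] [791.  -3.  30.]
scene carrier 0.63 [284. 230.] [548. 148.  30.]
scene plinth 0.83 [280. 241.] [566. 154.   0.]
scene bowl 0.64 [192. 167.] [ 570. -373.    0.]
scene bowl 0.61 [296. 221.] [464. 117.  -0.]
scene stopper 0.73 [230. 173.] [ 477. -244.    0.]
scene stopper 0.48 [282. 240.] [557. 154.   0.]
scene vase 0.59 [282. 231.] [532. 124.   0.]
scene vase 0.57 [371. 285.] [482. 447.   0.]
```

View pics/top.png

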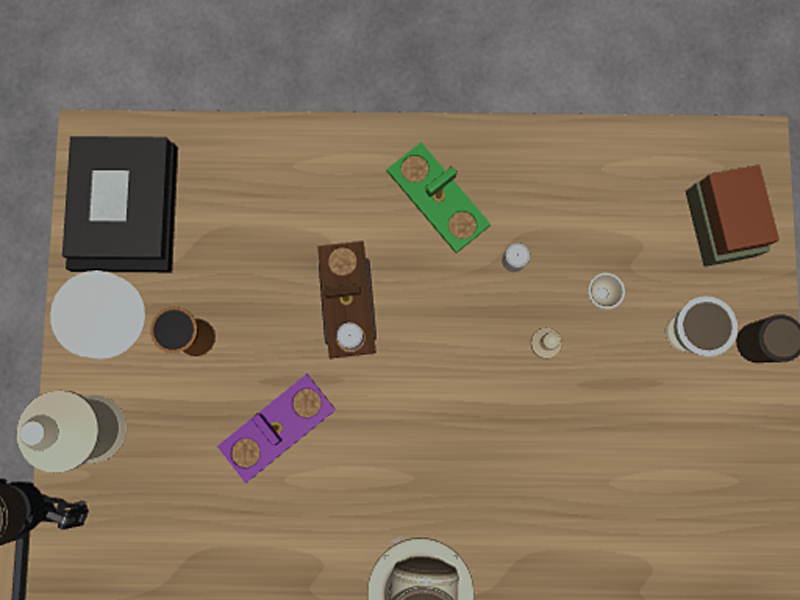

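View pics/scene.png

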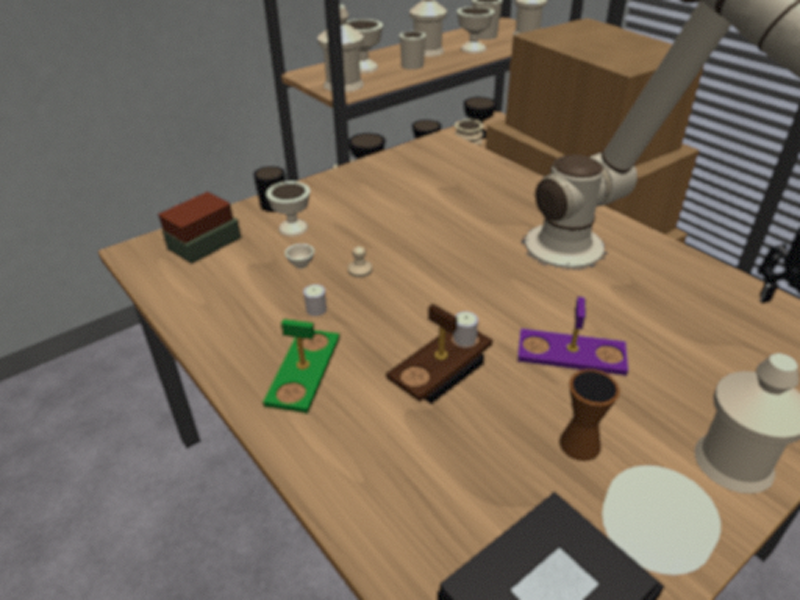

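The wood carrier is at about (223,194) of the 512 px top picture, on its dark plinth. Its empty seat points away from the robot at (219,167) and the seated candle is at (224,214). Look-alikes are:
- the green carrier at (279,128) and the purple one at (174,275)
- for the loose candle at (330,164): the seated candle (224,214), the bowl (388,187), the stopper (348,220) and a cup (452,208)

I choose the wood carrier and the cylinder at (330,164), and will check both in a crop.

```bash
python3 - <<'E'
from h import *
im=cam("top")
a=cv2.resize(im["color"][140:240,190:410,::-1],(800,364),interpolation=cv2.INTER_CUBIC);cv2.imwrite("pics/crop.png",a)
for t in("candle_loose","candle_seated","stopper"):
  for d in arm.look_for("top",t)[:4]: print(t,np.round(d["p"],2),np.round(d["box"],1))
print(toplane(im,(330,164),55))
s=arm.read_state();print(s);w=cam("wrist");print(w["hand_eye"],w["fx"],w["cx"],w["cy"],arm.grasp_offset)
print(R.from_quat(s["ee_rot"]).as_matrix().round(3))
E
```

```text
candle_loose 0.49 [330.9 168.2  17.4  14.9]
candle_seated 0.75 [224.8 213.9  15.6  17.1]
candle_seated 0.41 [219.9 191.5  37.   69.2]
stopper 0.59 [347.5 220.8  18.3  20.4]
[ 638.59718763 -179.26191808   55.        ]
{'clock': 1.3, 'joints': array([ 1.50762796e+00,  3.84721177e-01,  7.90365652e-03,  5.53871100e-06,
       -1.19396295e+00, -2.58622559e-01]), 'joint_vel': array([-0.00094154, -0.00061551, -0.0010645 , -0.00100152, -0.00026269,
       -0.00198594]), 'joint_efforts': array([ 3.63673371e-04, -3.92091465e+01,  1.88621181e+01,  4.19097349e+00,
       -3.56527717e-04,  7.54295826e-06]), 'position': array([197.62497268, 592.92630873, 231.30153822]), 'ee_rot': array([ 9.87084387e-01, -1.60201163e-01,  1.78906264e-06, -8.14298686e-06]), 'contact_force': array([-0.55916922,  0.29797594,  0.19402343]), 'wrist_torque': array([-0.0430826 ,  0.04575356,  0.04188484]), 'grasp_force': 0.0, 'gripper_width': 85.30500177575979}
[[-5.79209184e-04 -9.45532136e-01 -3.25528254e-01  8.42485056e+01]
 [ 9.99999808e-01 -6.19432046e-04  1.99178800e-05  2.83096470e-01]
 [-2.20475628e-04 -3.25528180e-01  9.45532313e-01 -1.42112060e+02]
 [ 0.00000000e+00  0.00000000e+00  0.00000000e+00  1.00000000e+00]] 297.3186396354542 258.42098423448886 193.4341611685984 18.700000000000003
[[ 0.949 -0.316  0.   ]
 [-0.316 -0.949  0.   ]
 [ 0.    -0.    -1.   ]]
```

View pics/crop.png

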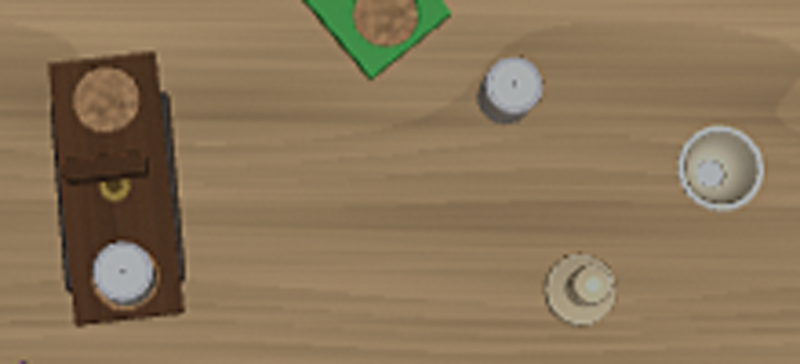

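Confirmed: the dark-wood carrier has its empty cork seat at the far side. The loose candle is the white cylinder at crop (513,84), i.e. about (331,163) in the picture. The bowl and stopper lie to its right. Next I go over the carrier to measure it with the wrist camera.

>>> servo_tool --pt "1 0.043 0.028 -0.005 0 0 -3" --pt "1 0.086 0.056 -0.01 0 0 -6" --pt "1 0.13 0.085 -0.015 0 0 -9" --pt "1 0.172 0.113 -0.02 0 0 -12" --pt "1 0.216 0.141 -0.025 0 0 -15" --pt "1 0.258 0.17 -0.03 0 0 -18" --pt "1 0.301 0.198 -0.035 0 0 -21" --pt "1 0.344 0.226 -0.04 0 0 -24" --pt "1 0.388 0.254 -0.045 0 0 -26" --pt "1 0.43 0.282 -0.05 0 0 -28" --pt "1 0.473 0.31 -0.05 0 0 -28" --pt "1 0.473 0.31 -0.05 0 0 -28"

```text
clock: 2.85
position: [549.8, 146.6, 280.9]
ee_rot: [0.997, 0.081, -0.0, 0.0]
contact_force: [0.5, 0.1, -0.5]
gripper_width: 85.9
grasp_force: 0.0
```

```bash
cat > m.py <<'E'
from h import *
import sys
def meas(things,f=None,pm=.4):
    s=arm.read_state();w=cam("wrist")
    print("t",round(s["clock"],2),"tcp",s["position"].round(1),"heading",np.degrees(np.arctan2(*R.from_quat(s["ee_rot"]).as_matrix()[[1,0],0])).round(2),"w",round(s["gripper_width"],1))
    if f: save(w,f,size=(800,600))
    for th,z in things:
        for d in arm.spot_point("wrist",th)[:3]:
            if d["p"]>pm: print(th,round(d["p"],2),np.round(d["centre"],1),toplane(w,d["centre"],z,s).round(1))
    return s,w
E
python3 -c "
from m import *
meas([('handle',142.5),('seat_empty',40),('seat_full',40),('candle_seated',40),('carrier',30),('candle_loose',0)],'pics/w1.png')"
```

```text
t 2.85 tcp [549.8 146.6 280.9] heading 9.28 w 85.9
handle 0.82 [258.7 173.6] [557.7 147.2 142.5]
handle 0.59 [440.9  23. ] [755.1 -14.6 142.5]
handle 0.58 [257.4 152. ] [578.7 151.9 142.5]
seat_empty 0.79 [264.2  99.6] [627.8 151.3  40. ]
seat_empty 0.65 [133.6 293. ] [287.9 322.3  40. ]
seat_full 0.84 [422.1  81.7] [702.  -60.7  40. ]
seat_full 0.81 [195.6 263.7] [374.1 215.4  40. ]
seat_full 0.68 [255.6 210.8] [476.6 138.1  40. ]
candle_seated 0.68 [256.8 207.2] [482.2 137.3  40. ]
carrier 0.86 [255.2 152.8] [555.4 151.3  30. ]
carrier 0.66 [396.8  36. ] [757.2 -14.2  30. ]
```

View pics/w1.png

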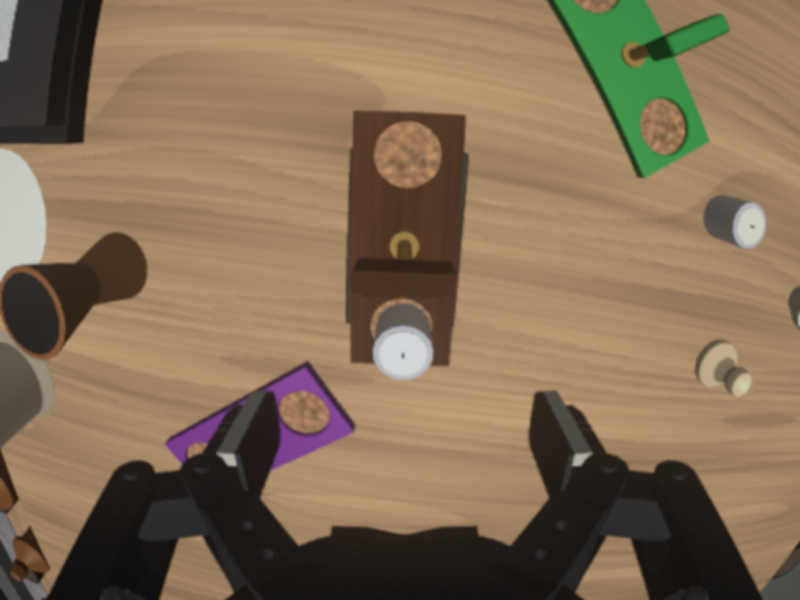

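The wrist picture shows the wood carrier upright at centre. Its cork seat is at (407,155) in the enlarged view, the seated candle's top at (403,353), and the loose candle's top at (750,226). The stopper stands below the candle at (720,370).

```bash
cat > seg.py <<'E'
from m import *
def blob(im,px,kind,rad=30):
    a=cv2.GaussianBlur(im["color"],(3,3),0).astype(int); hsv=cv2.cvtColor(a.astype(np.uint8),cv2.COLOR_RGB2HSV).astype(int)
    if kind=="white": m=(hsv[...,2]>hsv[int(px[1]),int(px[0]),2]-40)&(hsv[...,1]<45)
    else: m=hsv[...,2]>100   # cork on dark wood
    g=np.zeros(m.shape,np.uint8);cv2.circle(g,(int(px[0]),int(px[1])),rad,1,-1)
    n,l,st,c=cv2.connectedComponentsWithStats((m&(g>0)).astype(np.uint8))
    k=1+np.argmax(st[1:,4]); cnt,_=cv2.findContours((l==k).astype(np.uint8),cv2.RETR_EXTERNAL,cv2.CHAIN_APPROX_NONE)
    e=cv2.fitEllipse(cv2.convexHull(max(cnt,key=len)));return np.array(e[0]),e[1]
E
python3 - <<'E'
from seg import *
s,w=meas([])
for n,p,k,z,r in(("seat",(260.5,99.2),"cork",40,28),("full top",(258,226),"white",95,24),("loose top",(480,144.6),"white",55,22)):
    c,ax=blob(w,p,k,r);print(n,c.round(1),np.round(ax,1),toplane(w,c,z,s).round(1))
im=cam("top")
for n,p,k,z,r in(("seat",(219,167),"cork",40,12),("full top",(224,214),"white",95,12),("loose top",(331,163),"white",55,12)):
    c,ax=blob(im,p,k,r);print(n,c.round(1),np.round(ax,1),toplane(im,c,z,s).round(1))
E
```

```text
t 3.2 tcp [547.8 150.2 281.5] heading 9.66 w 85.7
seat [264.   97.5] [43.9 44.6] [628.6 156.3  40. ]
full top [260.2 225.1] [33.3 36.4] [479.3 136.   95. ]
loose top [481.4 145. ] [19.2 28.4] [ 640.9 -183.1   55. ]
seat [225.4 162.5] [2.9 4.3] [643.5 137.4  40. ]
full top [223.3 214.4] [15.2 16.1] [479.4 137.1  95. ]
loose top [330.8 163. ] [14.9 15.7] [ 641.6 -181.7   55. ]
```

>>> servo_tool --pt "1 0.005 0.045 0.012 0 0 0.5" --pt "1 0.009 0.09 0.025 0 0 1" --pt "1 0.014 0.135 0.04 0 0 1.5" --pt "1 0.019 0.18 0.06 0 0 2" --pt "1 0.024 0.225 0.085 0 0 2" --pt "1 0.028 0.27 0.105 0 0 2" --pt "1 0.032 0.31 0.12 0 0 2" --pt "1 0.036 0.335 0.13 0 0 2" --pt "1 0.036 0.343 0.13 0 0 2" --pt "1 0.036 0.343 0.13 0 0 2" --pt "1 0.036 0.343 0.13 0 0 2"

```text
clock: 4.68
position: [641.0, -181.9, 152.2]
ee_rot: [0.998, 0.067, 0.001, 0.0]
contact_force: [0.3, -0.0, -0.9]
gripper_width: 85.1
grasp_force: 0.0
```

```bash
python3 - <<'E'
from seg import *
s,w=meas([('candle_loose',0)],'pics/w2.png',.2)
for d in arm.look_for("wrist","candle_loose")[:3]: print(d)
E
```

```text
t 4.67 tcp [ 641.  -181.9  152.2] heading 7.64 w 85.1
candle_loose 0.62 [258.4 178.2] [ 640.6 -182.4    0. ]
{'box': [258.7, 188.0, 57.8, 65.8], 'p': 0.82}
```

View pics/w2.png

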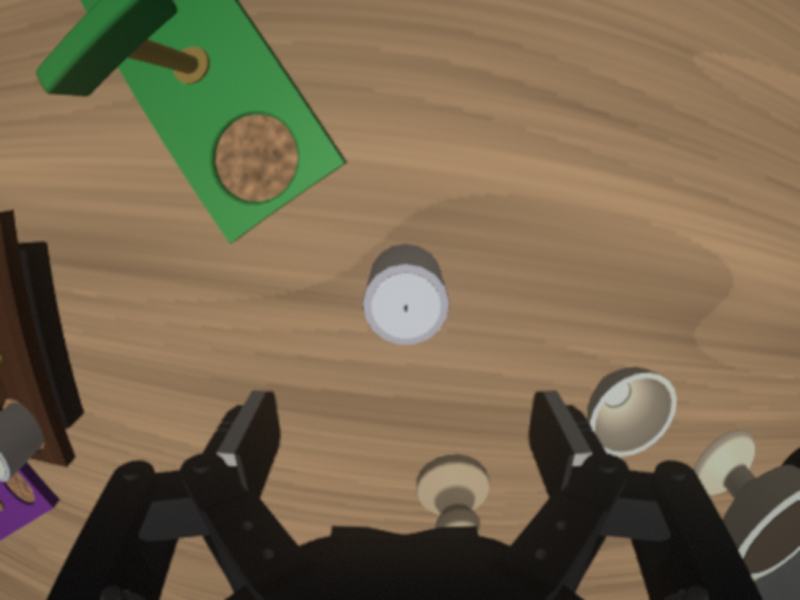

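The candle's top is at (405,305) in the enlarged view, centred between the fingers. The bowl (635,410) and stopper (453,490) are clear. The network puts its base at (640.6, -182.4), matching the TCP, so I descend and grip.

>>> servo_tool --pt "1 0 0 0.03 0 0 0" --pt "1 0 0 0.06 0 0 0" --pt "1 0 0 0.09 0 0 0" --pt "1 0 0 0.115 0 0 0" --pt "1 0 0 0.13 0 0 0" --pt "1 0 0 0.138 0 0 0" --pt "1 0 0 0.138 0 0 0" --pt "0.3 0 0 0.138 0 0 0" --pt "0.3 0 0 0.138 0 0 0" --pt "0.3 0 0 0.138 0 0 0" --pt "0.3 0 0 0.138 0 0 0" --pt "0.3 0 0 0.138 0 0 0"

```text
clock: 6.32
position: [641.6, -183.1, 14.4]
ee_rot: [0.998, 0.066, 0.001, 0.0]
contact_force: [-1.2, 0.5, 5.6]
gripper_width: 47.2
grasp_force: 61.7
```

>>> servo_tool --pt "0.3 0 0 -0.01 0 0 0" --pt "0.3 0 0 -0.03 0 0 0" --pt "0.3 0 0 -0.06 0 0 0" --pt "0.3 0.002 -0.02 -0.09 0 0 0" --pt "0.3 0.006 -0.06 -0.11 0 0 0" --pt "0.3 0.01 -0.1 -0.12 0 0 0" --pt "0.3 0.014 -0.14 -0.12 0 0 0" --pt "0.3 0.018 -0.18 -0.12 0 0 0" --pt "0.3 0.022 -0.22 -0.12 0 0 0" --pt "0.3 0.024 -0.245 -0.12 0 0 0" --pt "0.3 0.024 -0.25 -0.12 0 0 0" --pt "0.3 0.024 -0.25 -0.12 0 0 0"

```text
clock: 7.82
position: [631.2, 67.8, 132.9]
ee_rot: [0.998, 0.066, -0.001, 0.0]
contact_force: [0.3, 0.6, -1.8]
gripper_width: 47.1
grasp_force: 61.9
```

```bash
python3 - <<'E'
from seg import *
s,w=meas([('seat_empty',40),('seat_full',40),('handle',142.5),('candle_loose',120)],'pics/w3.png',.4)
E
```

```text
t 7.83 tcp [631.2  67.8 132.9] heading 7.57 w 47.1
seat_empty 0.71 [159.1 188.3] [627.7 153.4  40. ]
seat_full 0.79 [127.5 352.7] [397.1 206.4  40. ]
seat_full 0.63 [419.1 126.8] [713.5 -62.9  40. ]
handle 0.56 [446.5  43.5] [760.1 -10.  142.5]
candle_loose 0.61 [255.  239.2] [633.2  69.8 120. ]
```

View pics/w3.png

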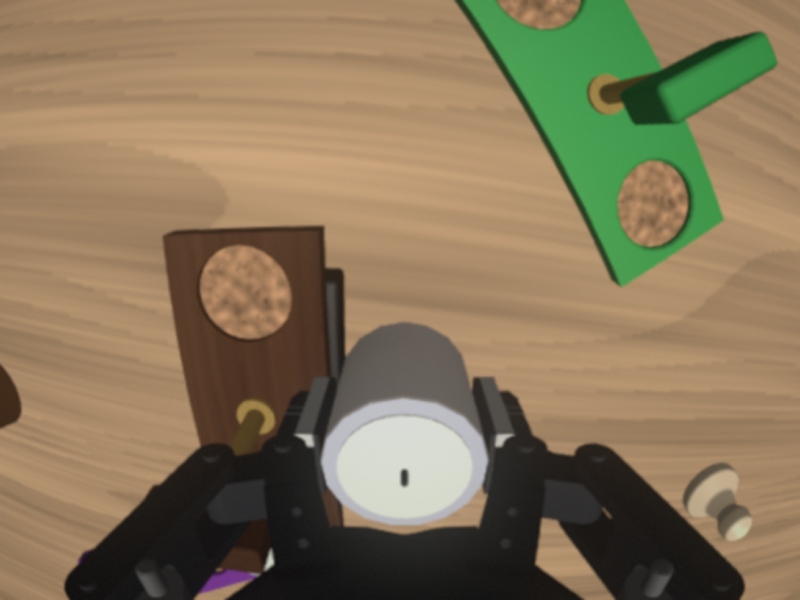

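The candle is held upright in the fingers, its top at (405,462). The empty cork seat shows in full at (245,292), and the handle is clear of the gripper. I measure both here.

```bash
python3 - <<'E'
from seg import *
s,w=meas([])
c,ax=blob(w,(157,187),"cork",38);print(c,ax,toplane(w,c,40,s).round(1),toplane(w,c,43,s).round(1))
c,ax=blob(w,(259,295),"white",58);print(c,ax,toplane(w,c,s["position"][2]-14.4+55,s).round(1))
E
```

```text
t 8.07 tcp [631.7  67.  133.3] heading 7.48 w 46.6
[156.20106506 186.71647644] (56.18345642089844, 64.01732635498047) [629.4 155.5  40. ] [630.5 154.5  43. ]
[258.52685547 295.57305908] (79.55654907226562, 103.4526596069336) [634.5  67.  173.9]
```

The seat agrees across both views at (629, 156). The wick base (404,470) puts the candle axis on the TCP within about 1 mm. I go over the seat and down to just above the board.

>>> servo_tool --pt "0.3 0.002 -0.02 0 0 0 0" --pt "0.3 0.005 -0.045 0 0 0 0" --pt "0.3 0.008 -0.07 0 0 0 0" --pt "0.3 0.0093 -0.084 0 0 0 0" --pt "0.3 0.0093 -0.088 0 0 0 0" --pt "0.3 0.0093 -0.088 0.01 0 0 0" --pt "0.3 0.0093 -0.088 0.03 0 0 0" --pt "0.3 0.0093 -0.088 0.05 0 0 0" --pt "0.3 0.0093 -0.088 0.062 0 0 0" --pt "0.3 0.0093 -0.088 0.069 0 0 0" --pt "0.3 0.0093 -0.088 0.069 0 0 0" --pt "0.3 0.0093 -0.088 0.069 0 0 0"

```text
clock: 9.62
position: [629.9, 156.6, 65.1]
ee_rot: [0.998, 0.066, 0.001, -0.0]
contact_force: [0.8, 0.2, -1.3]
gripper_width: 46.9
grasp_force: 62.0
```

```bash
python3 - <<'E'
from seg import *
s,w=meas([]);print(s["contact_force"].round(1))
a=cam("scene");b=cam("top")
x=cv2.resize(w["color"][110:350,150:370,::-1],(400,436),interpolation=3);y=cv2.resize(a["color"][180:260,230:310,::-1],(400,436),interpolation=3)
cv2.imwrite("pics/w4.png",np.hstack([x,y]))
E
```

```text
t 9.62 tcp [629.9 156.6  65.1] heading 7.57 w 46.9
[ 0.8  0.2 -1.3]
```

View pics/w4.png

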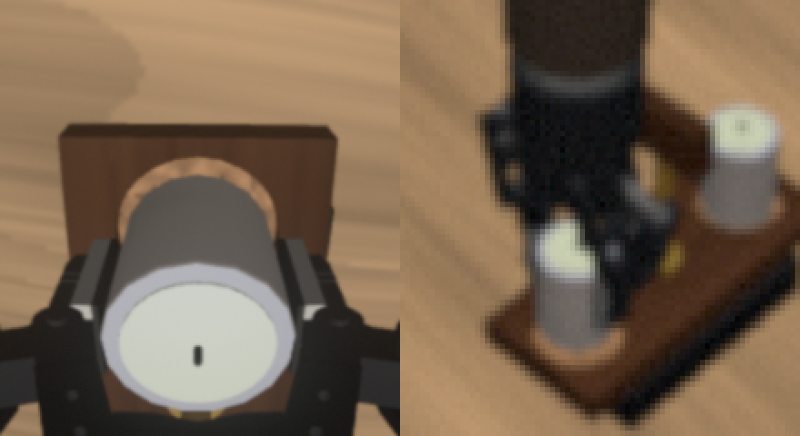

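The candle hangs just over the seat in the left view, with its bottom arc at (198,175) inside the cork's far edge at (198,157) and centred sideways. The seated candle is upright in the right view. I check the fore-aft position by number.

```bash
python3 - <<'E'
from seg import *
s,w=meas([])
for n,p,z in(("seat far edge",(258.9,196.4),46),("candle far",(258.9,206.9),s["position"][2]-14.4)):print(n,toplane(w,p,z,s).round(1))
for n,p,z in(("seat L",(150+119*.55,110+220*.5505),46),("seat R",(150+277*.55,110+220*.5505),46)):print(n,toplane(w,p,z,s).round(1))
E
```

```text
t 9.78 tcp [629.7 156.6  65.1] heading 7.57 w 46.7
seat far edge [656.3 159.6  46. ]
candle far [651.7 159.   50.7]
seat L [630.7 182.8  46. ]
seat R [637.6 130.4  46. ]
```

Both agree within 1 mm. I lower gently.

>>> servo_tool --pt "0.3 0 0 0.0025 0 0 0" --pt "0.3 0 0 0.005 0 0 0" --pt "0.3 0 0 0.0065 0 0 0" --pt "0.3 0 0 0.008 0 0 0" --pt "0.3 0 0 0.009 0 0 0" --pt "0.3 0 0 0.0095 0 0 0" --pt "0.3 0 0 0.01 0 0 0" --pt "0.3 0 0 0.01 0 0 0"

```text
clock: 10.82
position: [629.4, 156.4, 54.5]
ee_rot: [0.998, 0.066, 0.0, -0.0]
contact_force: [-0.1, -0.0, -0.7]
gripper_width: 46.8
grasp_force: 62.0
```

>>> servo_tool --pt "0.3 0 0 0.0005 0 0 0" --pt "0.3 0 0 0.0005 0 0 0" --pt "0.3 0 0 0.001 0 0 0" --pt "0.3 0 0 0.001 0 0 0"

```text
clock: 11.32
position: [629.4, 156.4, 54.5]
ee_rot: [0.998, 0.066, 0.0, 0.0]
contact_force: [-4.0, -0.1, 6.3]
gripper_width: 46.9
grasp_force: 62.0
```

Contact at the expected height, so I release and rise.

>>> servo_tool --pt "0.6 0 0 0 0 0 0" --pt "0.7 0 0 0 0 0 0" --pt "0.9 0 0 0 0 0 0" --pt "0.9 0 0 0 0 0 0" --pt "0.9 0 0 -0.01 0 0 0" --pt "0.9 0 0 -0.03 0 0 0" --pt "0.9 0 0 -0.06 0 0 0" --pt "0.9 0 0 -0.1 0 0 0" --pt "0.9 0 0 -0.15 0 0 0" --pt "0.9 0 0 -0.19 0 0 0" --pt "0.9 0 0 -0.2 0 0 0" --pt "0.9 0 0 -0.2 0 0 0"

```text
clock: 12.82
position: [629.2, 156.5, 253.9]
ee_rot: [0.998, 0.066, 0.001, -0.0]
contact_force: [-0.4, -0.0, -0.1]
gripper_width: 77.1
grasp_force: 0.0
```

```bash
python3 - <<'E'
from seg import *
s,w=meas([('handle',142.5),('seat_empty',40),('seat_full',40),('candle_loose',40),('candle_seated',40)],'pics/w5.png',.3)
E
```

```text
t 12.82 tcp [629.2 156.5 253.9] heading 7.56 w 77.1
handle 0.95 [449.2  83.1] [761.5 -11.5 142.5]
handle 0.7 [258.7 258.7] [558.3 146.6 142.5]
handle 0.61 [155.4 367.4] [350.2 265.8 142.5]
seat_empty 0.82 [382.2  34.8] [816.6  26.8  40. ]
seat_empty 0.59 [145.6 336.9] [294.8 316.3  40. ]
seat_full 0.96 [200.  312.4] [380.6 217.2  40. ]
seat_full 0.82 [429.5 130.1] [710.4 -64.5  40. ]
candle_loose 0.93 [258.1 164.8] [628.1 156.5  40. ]
candle_seated 0.84 [259.1 267.4] [481.6 135.7  40. ]
candle_seated 0.47 [ 78.6 226.7] [502.4 415.5  40. ]
```

View pics/w5.png

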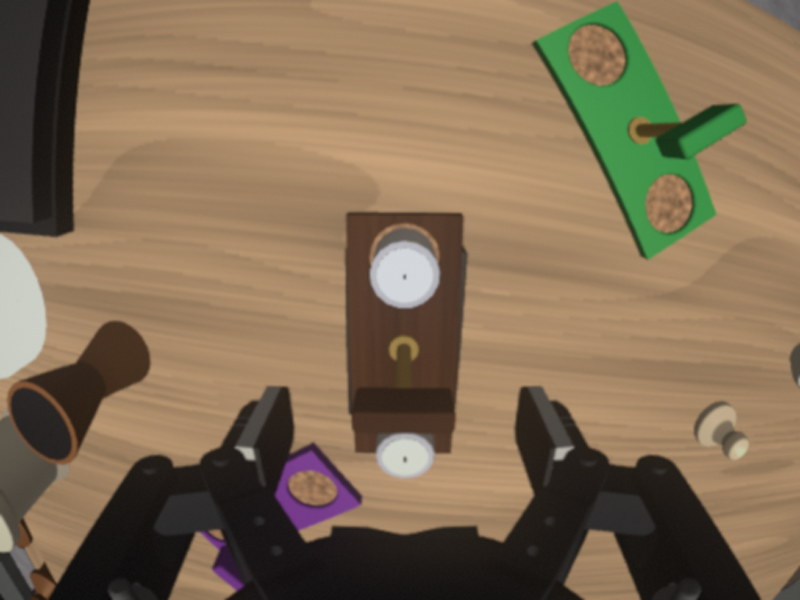

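The loose candle stands in its seat, top at (405,273) in the view with the cork ring even around it. The seated candle's top is at (405,457) and the bar at (403,405). I move over the bar and turn 90° so the fingers close along carrier x.

>>> servo_tool --pt "0.9 -0.008 0 0 0 0 9" --pt "0.9 -0.016 0 0 0 0 18" --pt "0.9 -0.024 0 0 0 0 27" --pt "0.9 -0.032 0 0 0 0 36" --pt "0.9 -0.04 0 0 0 0 45" --pt "0.9 -0.048 0 0 0 0 54" --pt "0.9 -0.056 0 0 0 0 63" --pt "0.9 -0.064 0 0 0 0 72" --pt "0.9 -0.072 0 0 0 0 81" --pt "0.9 -0.0754 0 0 0 0 90" --pt "0.9 -0.0754 0 0 0 0 90" --pt "0.9 -0.0754 0 0 0 0 90"

```text
clock: 14.62
position: [554.7, 146.5, 253.0]
ee_rot: [0.753, -0.658, -0.0, 0.0]
contact_force: [0.2, 0.5, -0.7]
gripper_width: 76.9
grasp_force: 0.0
```

```bash
python3 - <<'E'
from seg import *
s,w=meas([('handle',142.5),('carrier',30),('candle_loose',40),('candle_seated',40)],'pics/w6.png',.3)
E
```

```text
t 14.62 tcp [554.7 146.5 253. ] heading -82.31 w 76.9
handle 0.8 [259.8 190. ] [553.6 145.7 142.5]
handle 0.58 [425.6 296. ] [333.2 253.6 142.5]
carrier 0.98 [121.   21.5] [755.8 -20.9  30. ]
carrier 0.85 [394.8 256.1] [327.  260.8  30. ]
carrier 0.57 [256.  162.5] [557.8 147.1  30. ]
candle_loose 0.93 [196.3 163.4] [631.5 155.3  40. ]
candle_seated 0.81 [320.7 162.9] [478.5 134.   40. ]
```

View pics/w6.png

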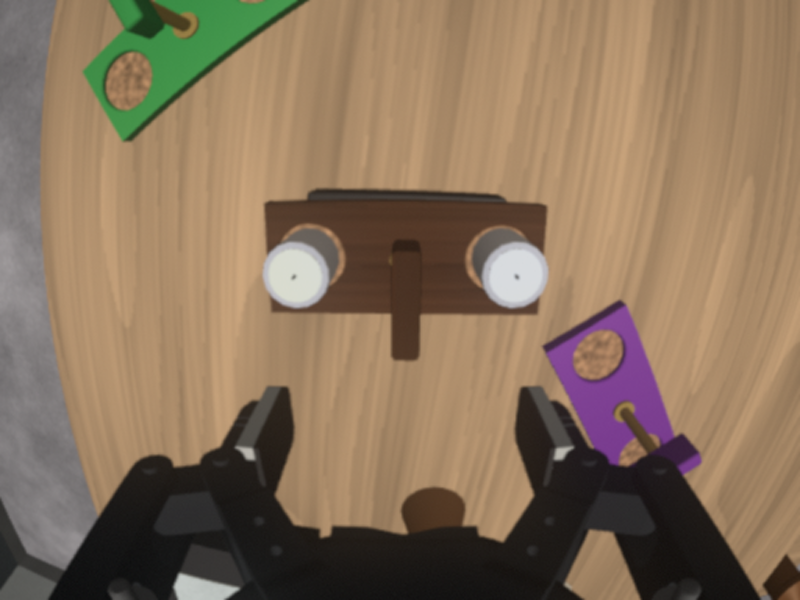

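The bar runs straight down the picture at (405,300), midway between the fingers, and both candles stand in their seats at (297,273) and (515,273). The measured bar centre (553.6, 145.7) matches the TCP, so I descend and grip.

>>> servo_tool --pt "0.9 0 0 0.03 0 0 0" --pt "0.9 0 0 0.06 0 0 0" --pt "0.9 0 0 0.09 0 0 0" --pt "0.9 0 0 0.11 0 0 0" --pt "0.9 0 0 0.125 0 0 0" --pt "0.9 0 0 0.132 0 0 0" --pt "0.6 0 0 0.132 0 0 0" --pt "0.4 0 0 0.132 0 0 0" --pt "0.3 0 0 0.132 0 0 0" --pt "0.2 0 0 0.132 0 0 0" --pt "0.1 0 0 0.132 0 0 0" --pt "0 0 0 0.132 0 0 0"

```text
clock: 16.38
position: [554.4, 146.5, 121.8]
ee_rot: [0.752, -0.659, -0.0, 0.0]
contact_force: [-2.6, 0.4, 4.0]
gripper_width: 15.4
grasp_force: 59.8
```

>>> servo_tool --pt "0 0 0 0 0 0 0" --pt "0 0 0 0 0 0 0" --pt "0 0 0 0 0 0 0"

```text
clock: 16.75
position: [554.4, 146.5, 121.8]
ee_rot: [0.752, -0.659, -0.0, 0.0]
contact_force: [-3.8, -0.9, 5.7]
gripper_width: 14.9
grasp_force: 60.0
```

The bar is gripped at 15 mm wide with 60 N. I lift slowly, starting with small steps.

>>> servo_tool --pt "0 0 0 -0.001 0 0 0" --pt "0 0 0 -0.003 0 0 0" --pt "0 0 0 -0.006 0 0 0" --pt "0 0 0 -0.01 0 0 0" --pt "0 0 0 -0.015 0 0 0" --pt "0 0 0 -0.02 0 0 0" --pt "0 0 0 -0.026 0 0 0" --pt "0 0 0 -0.032 0 0 0" --pt "0 0 0 -0.038 0 0 0" --pt "0 0 0 -0.043 0 0 0" --pt "0 0 0 -0.047 0 0 0" --pt "0 0 0 -0.05 0 0 0"

```text
clock: 18.25
position: [554.5, 146.5, 171.5]
ee_rot: [0.752, -0.659, -0.0, -0.0]
contact_force: [0.0, -0.2, -6.9]
gripper_width: 15.2
grasp_force: 58.5
```

>>> servo_tool --pt "0 0 0 -0.003 0 0 0" --pt "0 0 0 -0.008 0 0 0" --pt "0 0 0 -0.014 0 0 0" --pt "0 0 0 -0.02 0 0 0" --pt "0 0 0 -0.026 0 0 0" --pt "0 0 0 -0.032 0 0 0" --pt "0 0 0 -0.038 0 0 0" --pt "0 0 0 -0.043 0 0 0" --pt "0 0 0 -0.047 0 0 0" --pt "0 0 0 -0.05 0 0 0" --pt "0 0 0 -0.05 0 0 0" --pt "0 0 0 -0.05 0 0 0"

```text
clock: 19.75
position: [554.4, 146.4, 221.1]
ee_rot: [0.752, -0.659, -0.0, 0.0]
contact_force: [0.2, -0.4, -6.0]
gripper_width: 15.5
grasp_force: 58.5
```

```bash
python3 - <<'E'
from seg import *
s,w=meas([('candle_loose',140),('candle_seated',140),('handle',242.5)],None,.3);a=cam("scene")
print(s["contact_force"].round(1),s["wrist_torque"].round(2))
x=cv2.resize(w["color"][:,:,::-1],(400,300));y=cv2.resize(a["color"][120:270,200:400,::-1],(400,300),interpolation=3)
cv2.imwrite("pics/w7.png",np.hstack([x,y]))
E
```

```text
t 19.75 tcp [554.4 146.4 221.1] heading -82.44 w 15.5
candle_loose 0.65 [167.1 202.2] [629.5 156.5 140. ]
candle_seated 0.73 [349.2 201.5] [480.1 136.1 140. ]
handle 0.85 [258.9 273.2] [554.4 144.5 242.5]
handle 0.77 [434.5 311.5] [440.9 166.7 242.5]
[ 0.2 -0.4 -6. ] [-0.03 -0.03  0.02]
```

View pics/w7.png

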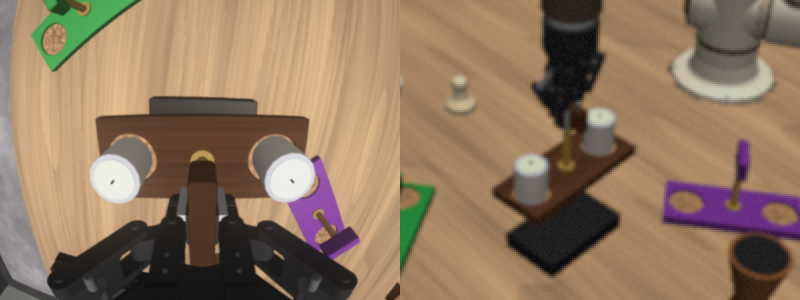

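The carrier hangs level about 100 mm above the plinth with both candles in their seats, at (115,178) and (290,178) in the left view. The load of about 6 N and the near-zero wrist torque fit. I hand in.

>>> servo_tool --pt "0 0 0 0 0 0 0" --pt "0 0 0 0 0 0 0" --pt "0 0 0 0 0 0 0" --pt "0 0 0 0 0 0 0"

```text
clock: 20.5
position: [554.6, 146.5, 221.3]
ee_rot: [0.752, -0.659, 0.0, -0.0]
contact_force: [0.5, -0.3, -5.8]
gripper_width: 15.3
grasp_force: 58.5
```

```bash
python3 -c "
from bench import arm
print(arm.job_done())"
```

```text
the job is handed in; nothing more can be done
None
```

I set the loose candle in the empty seat, lifted the wood carrier by its grip bar about 100 mm above the plinth, and handed the job in at 20.5 s while holding it level and steady; the hand-in gave no verdict.

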